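Close the brush-washer pot by its thread start

TASK

The orange cap of the brush-washer pot sits loose on top of its thread. Without lifting it off, turn it backward (anticlockwise seen from above) until it drops into the thread, then turn it forward (clockwise) until it is fully home against its stop, and let go. Leave the blue-capped pot and the pink ink jar alone.

Things in the scene. Friction and masses are not known exactly. Their poses are not given: they have to be found in the camera images.
- cap_grip (a point): Centre of the upright grip bar on the loose orange cap (92 mm across, 120 g). Bar: 56 mm long along x, 14 mm thick along y, 30 mm high; its top is 15 mm above this point, the cap's flat top 15 mm below. Grip its two flat sides from above. White pointer on the cap's +x side; z up. At the start the cap rides 11 mm too high, 4 mm play sideways, pointer 5 to 30 degrees anticlockwise of the black mark.
- washer_pot: White pot, 120 mm across, shoulder 70 mm high, steel foot screwed to the table; cannot move. Origin: centre of its underside, z up; +x points to its black mark, where the cap's pointer stands when fully closed (solid stop about 1 degree further clockwise). Grip bar centre is 126 mm above this origin while the cap is loose on the thread, 115 mm once down; a cap that is down has 3 mm of play upward.
- green_mark (a point): Green mark on the edge of the same pot's shoulder, 55 mm from its axis, 70 mm high, 65 degrees anticlockwise (seen from above) of the black mark. With the cap's pointer at it, within 13 degrees either side, the lugs pass the gaps in the thread and the cap goes straight down 11 mm. Held up by fingers it does not drop: lower it. Solid stop about 14 degrees further anticlockwise.
- pink_jar_mid (a point): Centre, half-way up, of a small loose ink jar with pink contents and a pale yellowish lid, 56 mm across, 70 mm high: a bystander. Another fixed bystander is a second pot of the same make, its blue cap already closed, 130 mm high; it shows how a closed cap stands.
Mind the look-alikes: they are no part of the job. What is meant by the part that bears cap_grip is not purple, and is the larger of those in its own colour.

How it is judged:
On the way:
1. the cap has been turned back and has dropped into the thread (z of cap_grip in the frame of washer_pot below 0.119 m and horizontal distance between cap_grip and washer_pot below 0.012 m and angle between the x axis of cap_grip and the x axis of washer_pot, either way round above 0.7 rad), for 0.1 s.
At the end, for the whole second after the job is handed in: The orange cap lies down on its own pot's neck (grip bar centre less than 119 mm above the pot's origin, within 12 mm of its axis, level within 6 degrees), turned clockwise home with its pointer within 15 degrees of the black mark, and at rest (angle between the x axis of cap_grip and the x axis of washer_pot, either way round below 0.26 rad and z of cap_grip in the frame of washer_pot below 0.119 m and horizontal distance between cap_grip and washer_pot below 0.012 m and angle between cap_grip's own z axis and vertical below 0.1 rad and linear speed of cap below 0.02 m/s); the robot touches nothing.
It fails at once if the cap is lifted off the pot (20 mm above where it started) (z of cap_grip in the frame of washer_pot above 0.146 m).
It fails at once if the pink ink jar is pushed more than 20 mm (distance of pink_jar_mid from where it was at the start of the episode above 0.02 m).
It also fails if it takes over 35 s, if anything falls off the work surface, if the arm or the gripper's body presses on something with over 40 N, if the wrist force passes 120 N, or if a joint passes its speed limit or range.

ROBOT

A 6-joint arm with a two-finger parallel gripper is mounted at the origin on the work surface; the furniture and walls round the work are solid. World frame = base frame: x ahead of the robot, y to its left, z up, the work surface at z = 0. Lengths are in m, angles in rad, forces in N, time in s.
With the tool pointing down it reaches from about 0.325 to 0.85 m from the base axis. Payload 4.4 kg.
Tool frame: the origin (TCP) lies midway between the tips of the shut fingers; the grasp point (between the pads) lies 19 mm behind it; x points along the fingers, y is the direction in which the jaws open and shut, and the axes are right-handed (so a half turn about x gives the same grasp; the last joint's range is limited). The gripper opens to 94 mm and grips with 3 to 60 N. Pads are 16 mm wide; open, the fingers measure 119 mm over their backs; the gripper's body (75 mm by 177 mm) begins 78 mm behind the grasp point.
Start: joints at [-1.315, 0.207, 1.542, -0, 1.393, -0.15], TCP at [0.227, -0.528, 0.172] pointing down, gripper open.
Joint ranges: [-2.73, 2.73], [-0.86, 2.22], [0.23, 2.46], [-1.11, 4.25], [0.08, 2.63], [-2.82, 2.82]. Speed limits (rad/s): [2.79, 2.79, 3.14, 3.14, 3.14, 3.14].

INTERFACE

Orientations are given as a 3x3 rotation matrix whose columns are the frame's x, y, z axes.
In Python, from rig import env gives the robot as it stands.
- The arm moves only by the tool step_arm, never from a script. Its arguments are lists of equal length, an entry for each row: "travel": the shift along the tool's x, y, z in m, a list of three; "dr": the turn, a rotation vector about the tool's x, y, z in units of 10 degrees (1.0 is 10 degrees), a list of three; "grip": the finger opening in m, from 0 to 0.094. In form: {"travel": [[tx, ty, tz], ...], "dr": [[wx, wy, wz], ...], "grip": [grip, ...]}. A call has 1 to 5 rows; each row shifts and turns the commanded pose from where the row before left it, along the tool's axes as they then stand; what a row does not reach is not made up. A row lasts 1/8 s, in which the tool goes at most 62.5 mm and 10.7 degrees, less where a joint would pass 70% of its speed; a pose out of reach is approached as far as the arm can. A call is refused whole if a number of a shift passes 0.0625 or a number of a turn 1, either way. A call with a gripper value outside its range is refused whole. The fingers move at their own pace and stop on an object; "squeeze" is the grip in N (left out, the last holds). Time passes only in rows, so rows that do not move let the fingers close. It gives the time, the measured TCP pose, the force and the opening at its end, in the units of the state.
- env.read_state(): the state, without advancing time (a new reading comes with each control period).
- env.snapshot(name): name is "scene" or "top" or "wrist"; returns the picture (480x640x3 uint8, red, green, blue); there is no depth.
- env.camera_model(name): a dict with "fov_y" (degrees; the focal length in pixels is half the picture's height over the tangent of half this angle, whatever the lens; pixels are square), "cx", "cy" (the principal point, pixels), "k1" (the pictures are not rectified: a ray, as slopes to the right and down, at radius r is drawn at 1 + k1 r^2 times it, then the intrinsics apply), "T" (4x4, takes a point from camera to world coordinates); the wrist camera has in their place "mount" (4x4, takes a point from camera to tool coordinates, whose origin is the TCP and whose axes are the tool frame's). Camera axes: x right, y down, z forward; pixel columns grow to the right and rows downward; lengths in m; the calibration is good to about 2 mm. A picture is of the moment at which its call begins: read the wrist's pose just before it. camera_model takes no time and is no camera call.
- env.job_done(): hands the job in, once; it reports no verdict.
Trained networks look in the newest picture that a camera, given by its name, has taken for a name from the list of things; names that differ only in an ending like _2 or _b are one class to them, and where a whole thing is asked for, a point or a joint stands for the part that bears it (a point fixed in the world has none). Each returns a list of dicts, best first, with "p" (0 to 1); they miss things now and then, are a little off and sometimes report something else, mostly with a low value. They report only what shows in the picture. A call takes as long as a camera call. They do not tell look-alikes from the thing itself.
- env.spot_in(camera, thing): "position" ([column, row] as shares, 0 to 1, of the picture: columns of its width, rows of its height, amid what is visible of it).
- env.tip_of(camera, thing): "position" ([column, row] as shares, 0 to 1, of the picture: columns of its width, rows of its height: a listed point, or the origin of a listed thing).
The state is a dict: "clock": time; "joint_pos": joint angles; "qvel": joint speeds; "joint_torque": joint torques, N m; "tcp_pos": TCP position; "tcp_rot": TCP orientation; "contact_force": force on the tool from outside, world axes, zero at the start; "ft_torque": the same for the moment, N m; "finger_gap": finger opening in m.
Only numpy, scipy, OpenCV 4.12 (cv2) and the standard library are available. Lean on these libraries where they do the work, as an engineer would, in place of code of your own. Each camera call takes 0.05 s, during which the arm holds its last target.

## Working session

There is one attempt and no reset: what is moved stays moved. The work goes in short steps, Python scripts to look and compute and a tool call to move; the robot and the scene stay as the last step left them, time stands still between calls to the robot, and variables do not carry over. Pictures are saved under pics/ and viewed, and the job is handed in when it is done.

Besides the shell and the picture viewer there is one more tool, called after "Emit:" as name(argument=value, ...), one argument or row to a line, values as JSON. step_arm: Moves the arm, as the interface text tells. Its arguments: {"type":"object","properties":{"travel":{"type":"array","items":{"type":"array","items":{"type":"number"}}},"dr":{"type":"array","items":{"type":"array","items":{"type":"number"}}},"grip":{"type":"array","items":{"type":"number"}},"squeeze":{"type":"number"}},"required":["travel","dr","grip"]}

```bash
mkdir -p pics
cat > h.py <<'E'
import numpy as np, cv2
from rig import env
def cam(name):
    m=env.camera_model(name); f=240/np.tan(np.radians(m['fov_y'])/2)
    if 'T' in m: T=np.array(m['T'])
    else:
        s=env.read_state(); W=np.eye(4); W[:3,:3]=s['tcp_rot']; W[:3,3]=s['tcp_pos']; T=W@np.array(m['mount'])
    return f,m['cx'],m['cy'],m['k1'],T
def ray(c,px):
    f,cx,cy,k1,T=c
    d=np.array([(px[0]-cx)/f,(px[1]-cy)/f]); u=d.copy()
    for _ in range(30): u=d/(1+k1*(u@u))
    v=T[:3,:3]@np.array([u[0],u[1],1]); return T[:3,3],v
def atz(c,px,z):
    o,v=ray(c,px); return o+v*(z-o[2])/v[2]
def proj(c,P):
    f,cx,cy,k1,T=c
    p=np.linalg.inv(T)@np.append(P,1); u=p[:2]/p[2]; u=u*(1+k1*(u@u)); return u*f+[cx,cy]
def tri(rs):
    A=np.zeros((3,3));b=np.zeros(3)
    for o,v in rs:
        v=v/np.linalg.norm(v);M=np.eye(3)-np.outer(v,v);A+=M;b+=M@o
    return np.linalg.solve(A,b)
def snap(name,fn):
    im=env.snapshot(name); cv2.imwrite('pics/'+fn,im[:,:,::-1]); return im
E
python3 - <<'E'
from h import *
s=env.read_state();print(s)
for n in ['scene','top']:
    snap(n,n+'1.png')
    print(n,env.camera_model(n))
    for t in ['cap_grip','washer_pot','green_mark','pink_jar_mid']:
        print(t,[( (np.array(d['position'])*[640,480]).round(1),round(d['p'],2)) for d in env.tip_of(n,t)])
E
```

```text
{'clock': 0.0, 'joint_pos': array([-1.31551099e+00,  2.07405564e-01,  1.54292835e+00,  8.33767393e-06,
        1.39344998e+00, -1.50493099e-01]), 'qvel': array([ 0.00037591, -0.00124202, -0.00018181, -0.00025773, -0.00091953,
       -0.00089458]), 'joint_torque': array([ 8.19852285e-04, -3.70868146e+01, -2.81417030e+01,  6.98449463e-02,
        3.61136079e-02, -1.88048475e-04]), 'tcp_pos': array([ 0.22675008, -0.52747316,  0.1708112 ]), 'tcp_rot': array([[-5.45394153e-04,  3.94732153e-01, -9.18796076e-01],
       [ 2.12229656e-03, -9.18793687e-01, -3.94732386e-01],
       [-9.99997599e-01, -2.16524248e-03, -3.36633985e-04]]), 'contact_force': array([-0.08396578, -0.46399565, -0.21947053]), 'ft_torque': array([-0.05601698, -0.06649602, -0.0125725 ]), 'finger_gap': 0.09391574380448439}
scene {'fov_y': 48.60055437126618, 'cx': 319.2563126457192, 'cy': 238.7072473839564, 'k1': -0.020692947597966596, 'T': array([[-0.66737735, -0.56170151,  0.4889774 , -0.09468831],
       [-0.74471365,  0.50070836, -0.44123998,  0.58575676],
       [ 0.00301009, -0.65862171, -0.75246819,  0.7632015 ],
       [ 0.        ,  0.        ,  0.        ,  1.        ]])}
cap_grip [(array([335.1, 155.8]), 0.91), (array([330.2, 273.7]), 0.67)]
washer_pot [(array([327.1, 204.8]), 0.67)]
green_mark [(array([355.2, 186.9]), 0.64)]
pink_jar_mid [(array([280.9, 238.2]), 0.69)]
top {'fov_y': 52.53474261708604, 'cx': 321.86871781084807, 'cy': 240.8854983842086, 'k1': 0.028623000582846742, 'T': array([[-0.01616563, -0.98810215,  0.15294708,  0.22099427],
       [-0.99875474,  0.02317824,  0.04417849,  0.16940401],
       [-0.0471979 , -0.15204245, -0.9872464 ,  0.93870335],
       [ 0.        ,  0.        ,  0.        ,  1.        ]])}
cap_grip [(array([407.7, 173.6]), 0.83), (array([329.9, 267.9]), 0.73), (array([249.4, 327.1]), 0.71)]
washer_pot [(array([403.6, 195.9]), 0.78)]
green_mark [(array([418.4, 206.9]), 0.93)]
pink_jar_mid []
```

```bash
ls pics
```

```text
scene1.png
top1.png
```

View pics/scene1.png

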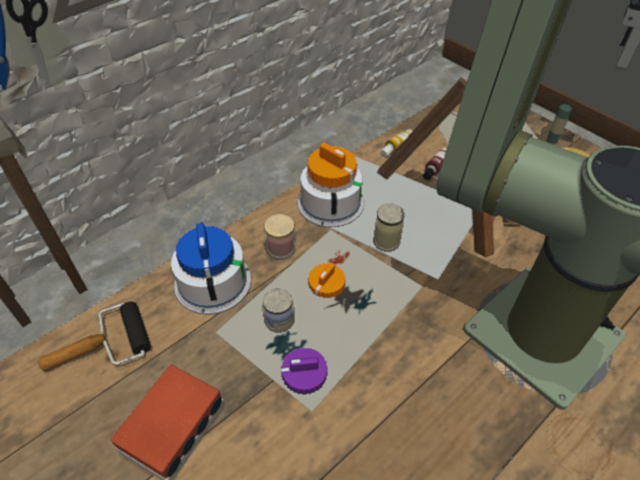

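View pics/top1.png

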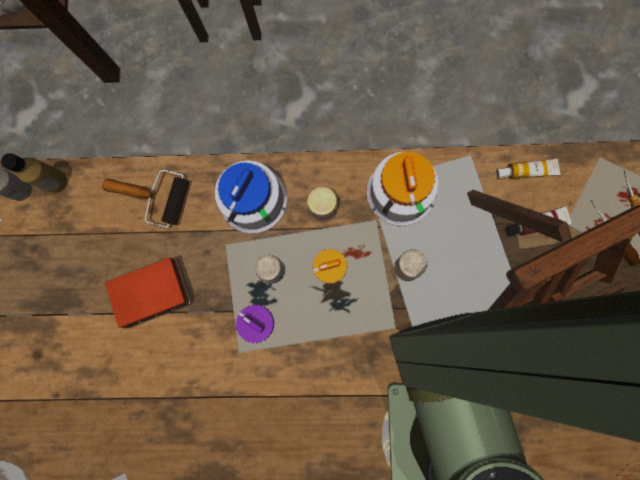

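Run:
```python
from h import *
S,T=cam('scene'),cam('top')
print('grip',tri([ray(S,(335.1,155.8)),ray(T,(407.7,173.6))]))
print('pot',tri([ray(S,(327.1,204.8)),ray(T,(403.6,195.9))]), atz(T,(403.6,195.9),0),atz(S,(327.1,204.8),0))
print('green',tri([ray(S,(355.2,186.9)),ray(T,(418.4,206.9))]))
im=cv2.imread('pics/top1.png'); cv2.imwrite('pics/top1c.png',cv2.resize(im[110:260,330:480],None,fx=4,fy=4,interpolation=cv2.INTER_CUBIC))
im=cv2.imread('pics/scene1.png'); cv2.imwrite('pics/scene1c.png',cv2.resize(im[100:250,250:440],None,fx=4,fy=4,interpolation=cv2.INTER_CUBIC))
```

```text
grip [0.45767552 0.05392525 0.12287154]
pot [ 0.46121986  0.05253724 -0.01254202] [0.45209363 0.04919069 0.        ] [0.45854568 0.06559989 0.        ]
green [0.41695828 0.0305965  0.05668445]
```

View pics/top1c.png

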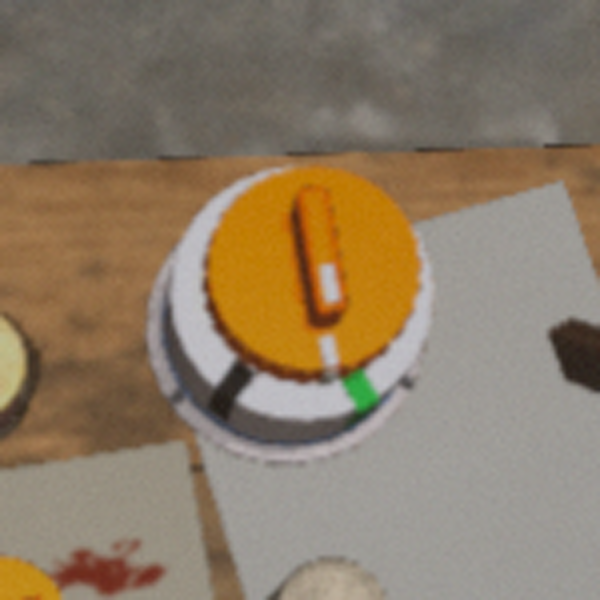

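View pics/scene1c.png

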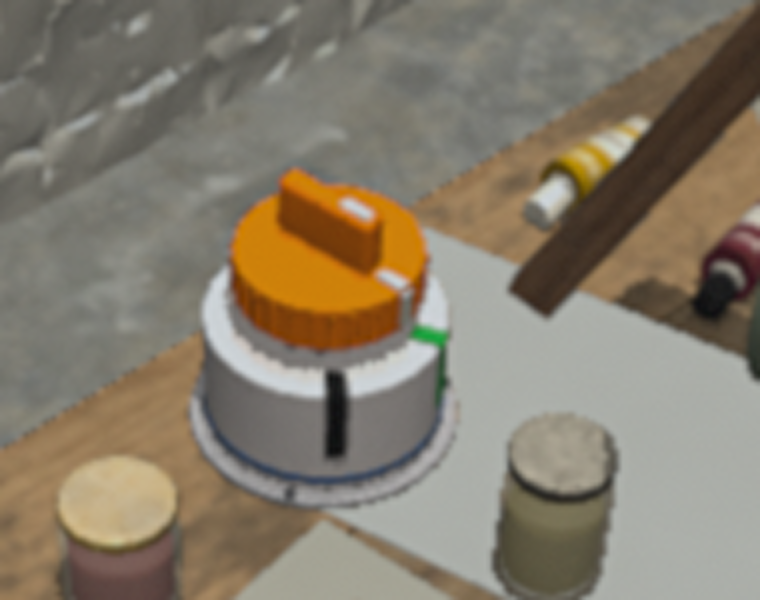

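The pictures show the loose orange cap at top (408,174) and scene (335,156). The smaller orange cap and the purple one are look-alikes. A dark wooden easel frame stands between the arm and the pot, so I'll measure that along with the cap.

Run:
```python
from h import *
S,T=cam('scene'),cam('top')
for n,a,b in [('end1',(386,171),(472,195)),('joint?',(463,84),(568,235)),('foot',(485,258),(512,275)),('jar',(280,220),(322,201)),('jarwhite',(390,210),(412,263))]:
    (o1,v1),(o2,v2)=ray(S,a),ray(T,b); v1/=np.linalg.norm(v1);v2/=np.linalg.norm(v2)
    n_=np.cross(v1,v2); print(n,tri([(o1,v1),(o2,v2)]).round(3),'gap',abs((o2-o1)@n_)/np.linalg.norm(n_))
c=lambda x,y:(330+x/4-.4,110+y/4-.4)
a=atz(T,c(314,188),.141);b=atz(T,c(328,320),.141);print('bar',a,b,np.degrees(np.arctan2(*(b-a)[1::-1])))
c2=np.array([.461,.0525])
print('black outer',atz(T,c(244,374),.07),'green',atz(T,c(356,380),.07))
import math
# fit pot shoulder ellipse: outer edge samples on shoulder z=.07
pts=np.array([atz(T,c(*p),.07)[:2] for p in [(172,300),(188,340),(222,393),(290,418),(362,407),(412,360),(430,310)]])
A=np.c_[2*pts,np.ones(len(pts))];s=np.linalg.lstsq(A,(pts**2).sum(1),rcond=None)[0];print('circ',s[:2],math.sqrt(s[2]+s[:2]@s[:2]))
# cap top rim z=.111
pts=np.array([atz(T,c(*p),.111)[:2] for p in [(207,270),(235,200),(310,167),(390,195),(420,260),(400,335),(235,345)]])
A=np.c_[2*pts,np.ones(len(pts))];s=np.linalg.lstsq(A,(pts**2).sum(1),rcond=None)[0];print('cap',s[:2],math.sqrt(s[2]+s[:2]@s[:2]))
snap('wrist','w1.png')
```

```text
end1 [ 0.442 -0.081  0.016] gap 0.009201801152515364
joint? [ 0.332 -0.138  0.253] gap 0.010953914180202784
foot [ 0.278 -0.25  -0.249] gap 0.07703197181233257
jar [0.428 0.207 0.079] gap 0.0013409213899751421
jarwhite [0.31  0.051 0.089] gap 0.0007336788230456984
bar [0.48520436 0.05696783 0.141     ] [0.42779299 0.05355461 0.141     ] -176.5976598071084
black outer [0.42212089 0.08212268 0.07      ] green [0.41793167 0.03190034 0.07      ]
circ [0.45836809 0.05445759] 0.05794659644430444
cap [0.45784027 0.05447559] 0.04682463007325147
```

View pics/w1.png

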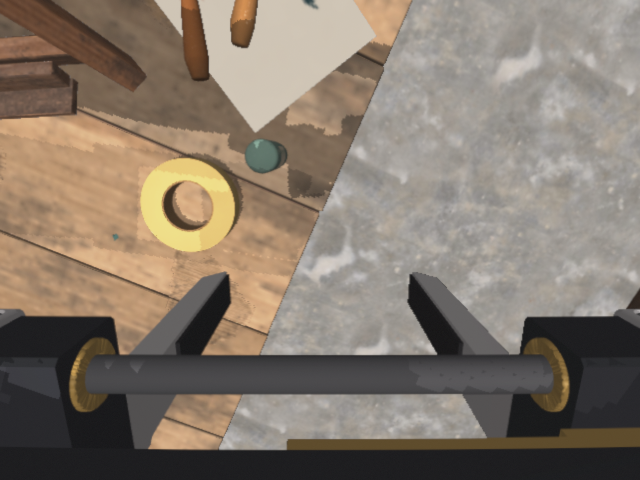

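Run:
```python
from h import *
S,T=cam('scene'),cam('top')
print('S foot z0',atz(S,(485,258),0),'T foot z0',atz(T,(512,275),0), 'T end1',atz(T,(472,195),0),'S end1',atz(S,(386,171),0))
W=cam('wrist');print(W[4].round(3))
for p in [(143,82),(75,95),(0,60),(0,15)]:
    print(p,[atz(W,p,z).round(3) for z in (0,.1)])
# pointer checks
c=lambda x,y:(330+x/4-.4,110+y/4-.4)
d=lambda x,y:(250+x/4-.4,100+y/4-.4)
P=np.array([.458,.0545,.111])
for ang in (150,160,170,183,190):
    print(ang,[ ((proj(k,P+.042*np.array([np.cos(np.radians(ang)),np.sin(np.radians(ang)),0]))-o+.4)*4).round() for k,o in ((T,(330,110)),(S,(250,100)))])
print('marks')
P[2]=.07
for ang in (130,140,145,150,205,210,215,220):
    print(ang,[ ((proj(k,P+.055*np.array([np.cos(np.radians(ang)),np.sin(np.radians(ang)),0]))-o+.4)*4).round() for k,o in ((T,(330,110)),(S,(250,100)))])
im=cv2.imread('pics/scene1.png'); cv2.imwrite('pics/s2c.png',cv2.resize(im[0:280,370:640],None,fx=2,fy=2))
im=cv2.imread('pics/top1.png'); cv2.imwrite('pics/t2c.png',cv2.resize(im[130:340,440:640],None,fx=3,fy=3)[:600])
```

```text
S foot z0 [ 0.16121235 -0.05958186  0.        ] T foot z0 [ 0.29271755 -0.14738201  0.        ] T end1 [ 0.45002495 -0.08291508  0.        ] S end1 [ 0.44985727 -0.09805463  0.        ]
[[ 0.394 -0.891 -0.224  0.292]
 [-0.919 -0.382 -0.097 -0.5  ]
 [ 0.001  0.244 -0.97   0.385]
 [ 0.     0.     0.     1.   ]]
(143, 82) [array([ 0.284, -0.313,  0.   ]), array([ 0.286, -0.362,  0.1  ])]
(75, 95) [array([ 0.246, -0.253,  0.   ]), array([ 0.258, -0.317,  0.1  ])]
(0, 60) [array([ 0.249, -0.175,  0.   ]), array([ 0.26 , -0.259,  0.1  ])]
(0, 15) [array([ 0.289, -0.166,  0.   ]), array([ 0.29 , -0.253,  0.1  ])]
150 [array([268., 353.]), array([352., 302.])]
160 [array([284., 360.]), array([367., 299.])]
170 [array([301., 363.]), array([381., 294.])]
183 [array([323., 364.]), array([397., 285.])]
190 [array([335., 362.]), array([404., 280.])]
marks
130 [array([212., 374.]), array([315., 387.])]
140 [array([227., 388.]), array([335., 388.])]
145 [array([236., 394.]), array([346., 387.])]
150 [array([245., 399.]), array([356., 386.])]
205 [array([358., 401.]), array([437., 339.])]
210 [array([368., 396.]), array([440., 333.])]
215 [array([376., 390.]), array([442., 326.])]
220 [array([385., 384.]), array([443., 319.])]
```

View pics/s2c.png

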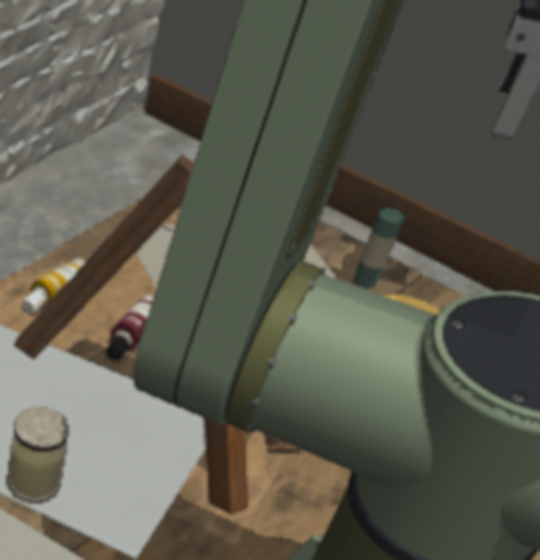

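View pics/t2c.png

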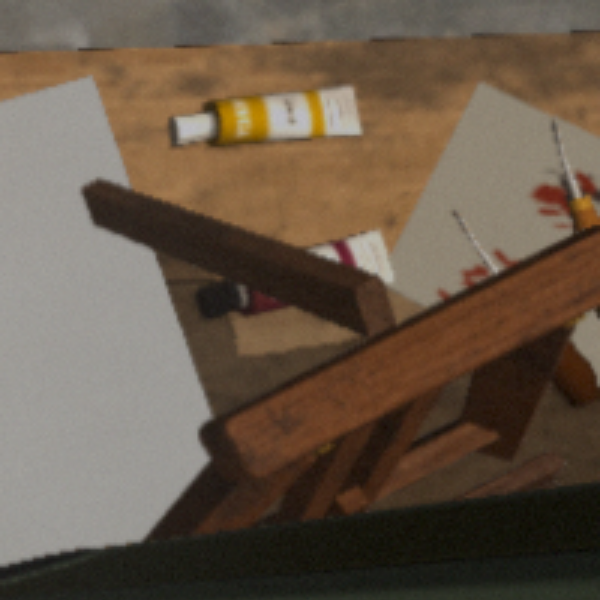

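Emit:
step_arm(
  travel=[
    [-0.06,0,0],
    [-0.06,0,0],
    [-0.06,0,0],
    [-0.06,0,0],
    [-0.06,0,0],
  ],
  dr=[
    [0,0,0],
    [0,0,0],
    [0,0,0],
    [0,0,0],
    [0,0,0],
  ],
  grip=[0.094,0.094,0.094,0.094,0.094],
)

```text
clock: 1.18
tcp_pos: [0.2269, -0.528, 0.4742]
tcp_rot: [[0.0, 0.395, -0.919], [-0.001, -0.919, -0.395], [-1.0, 0.001, 0.0]]
contact_force: [0.4, -0.7, -0.1]
finger_gap: 0.0941
```

Run:
```python
from h import *
s=env.read_state();print(s['tcp_pos'],s['joint_pos'],s['contact_force'])
snap('wrist','w2.png');snap('scene','scene2.png')
```

```text
[ 0.22691278 -0.52797168  0.47416206] [-1.31547538e+00  1.61822838e-01  9.89082751e-01  4.19756376e-05
  1.98990536e+00 -1.50525397e-01] [ 0.38375465 -0.68155704 -0.07256448]
```

View pics/w2.png

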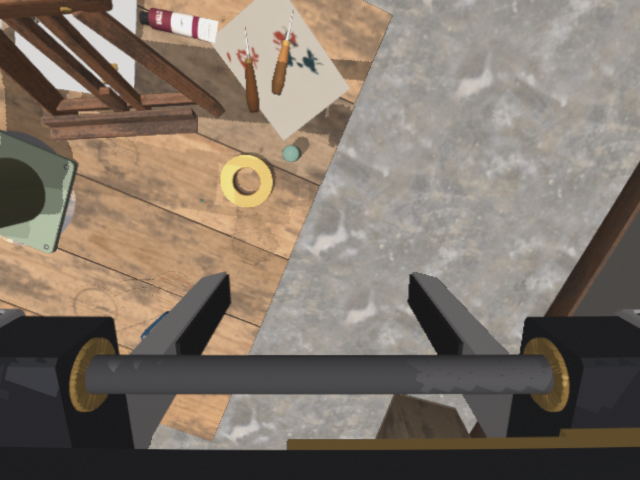

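View pics/scene2.png

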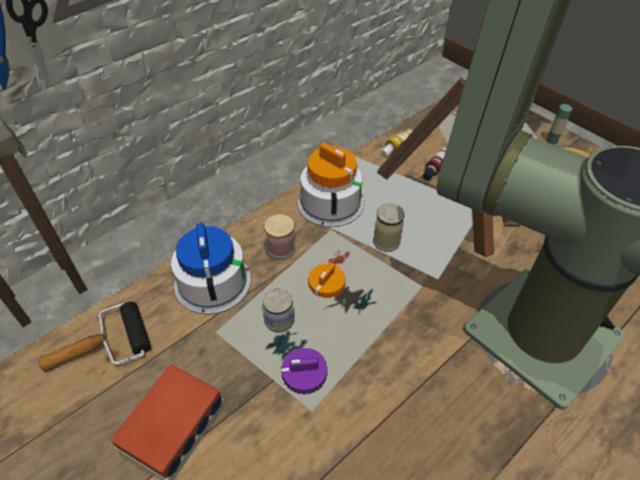

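Run:
```python
from h import *
T=cam('top');W=cam('wrist')
o,a=ray(T,(520,280));_,b=ray(T,(640,215));n=np.cross(a,b)
for px in [(110,5),(40,10),(0,15)]:
    p,v=ray(W,px);t=((o-p)@n)/(v@n);print(px,p+t*v)
for z in (.2,.3,.4):print(z,atz(T,(512,275),z),atz(T,(640,205),z))
```

```text
(110, 5) [ 0.34719859 -0.23088851  0.24247307]
(40, 10) [ 0.31204446 -0.16228954  0.24546833]
(0, 15) [ 0.28995039 -0.12010421  0.24321836]
0.2 [ 0.2774362  -0.07988763  0.2       ] [ 0.37842651 -0.27313218  0.2       ]
0.3 [ 0.26979552 -0.04614044  0.3       ] [ 0.35711454 -0.21322502  0.3       ]
0.4 [ 0.26215485 -0.01239324  0.4       ] [ 0.33580257 -0.15331786  0.4       ]
```

```bash
cat >> h.py <<'E'
from scipy.spatial.transform import Rotation as Ro
def plan(p1,yaw1,n,p0=None,R0=None):
    s=env.read_state(); p=np.array(s['tcp_pos']) if p0 is None else p0; R=np.array(s['tcp_rot']) if R0 is None else R0
    yd=np.radians(yaw1); y=np.array([np.cos(yd),np.sin(yd),0]);x=np.array([0,0,-1.]);R1=np.c_[x,y,np.cross(x,y)]
    rv=Ro.from_matrix(R.T@R1).as_rotvec()
    # force total as single rotvec
    dr=rv/n; out=[];d=(np.array(p1)-p)/n
    for i in range(n):
        out.append(((R.T@d).round(4).tolist(),(np.degrees(dr)/10).round(3).tolist())); R=R@Ro.from_rotvec(dr).as_matrix()
    for i in range(0,n,5):
        print([o[0] for o in out[i:i+5]],[o[1] for o in out[i:i+5]])
E
python3 - <<'E'
from h import *
plan([.458,.0545,.47],93.2,16)
E
```

```text
[[0.0002, -0.0279, -0.0277], [0.0002, -0.0227, -0.0321], [0.0003, -0.0168, -0.0355], [0.0003, -0.0103, -0.0379], [0.0004, -0.0036, -0.0391]] [[-1.0, 0.008, -0.0], [-1.0, 0.008, -0.0], [-1.0, 0.008, -0.0], [-1.0, 0.008, -0.0], [-1.0, 0.008, -0.0]]
[[0.0005, 0.0032, -0.0391], [0.0005, 0.01, -0.038], [0.0006, 0.0164, -0.0357], [0.0006, 0.0224, -0.0323], [0.0006, 0.0276, -0.0279]] [[-1.0, 0.008, -0.0], [-1.0, 0.008, -0.0], [-1.0, 0.008, -0.0], [-1.0, 0.008, -0.0], [-1.0, 0.008, -0.0]]
[[0.0007, 0.0321, -0.0227], [0.0007, 0.0355, -0.0168], [0.0007, 0.0379, -0.0103], [0.0007, 0.0391, -0.0036], [0.0007, 0.0391, 0.0032]] [[-1.0, 0.008, -0.0], [-1.0, 0.008, -0.0], [-1.0, 0.008, -0.0], [-1.0, 0.008, -0.0], [-1.0, 0.008, -0.0]]
[[0.0007, 0.038, 0.01]] [[-1.0, 0.008, -0.0]]
```

Emit:
step_arm(
  travel=[
    [0,-0.028,-0.028],
    [0,-0.023,-0.032],
    [0,-0.017,-0.0355],
    [0,-0.01,-0.038],
    [0,-0.0035,-0.039],
  ],
  dr=[
    [-1,0,0],
    [-1,0,0],
    [-1,0,0],
    [-1,0,0],
    [-1,0,0],
  ],
  grip=[0.094,0.094,0.094,0.094,0.094],
)

```text
clock: 1.9
tcp_pos: [0.2994, -0.3438, 0.4712]
tcp_rot: [[-0.0, 0.959, -0.283], [0.001, -0.283, -0.959], [-1.0, -0.0, -0.001]]
contact_force: [0.6, 0.5, -0.1]
finger_gap: 0.0941
```

Emit:
step_arm(
  travel=[
    [0,0.003,-0.039],
    [0,0.01,-0.038],
    [0,0.0165,-0.0355],
    [0,0.0225,-0.032],
    [0,0.0275,-0.028],
  ],
  dr=[
    [-1,0,0],
    [-1,0,0],
    [-1,0,0],
    [-1,0,0],
    [-1,0,0],
  ],
  grip=[0.094,0.094,0.094,0.094,0.094],
)

```text
clock: 2.52
tcp_pos: [0.3711, -0.1616, 0.4713]
tcp_rot: [[-0.0, 0.833, 0.553], [0.0, 0.553, -0.833], [-1.0, -0.0, -0.0]]
contact_force: [-0.5, 0.2, 0.1]
finger_gap: 0.0938
```

Emit:
step_arm(
  travel=[
    [0,0.032,-0.023],
    [0,0.0355,-0.017],
    [0,0.038,-0.01],
    [0,0.039,-0.0035],
    [0,0.039,0.003],
  ],
  dr=[
    [-1,0,0],
    [-1,0,0],
    [-1,0,0],
    [-1,0,0],
    [-1,0,0],
  ],
  grip=[0.094,0.094,0.094,0.094,0.094],
)

```text
clock: 3.15
tcp_pos: [0.4427, 0.0212, 0.4712]
tcp_rot: [[-0.001, 0.112, 0.994], [0.0, 0.994, -0.112], [-1.0, -0.0, -0.001]]
contact_force: [0.2, -0.9, 0.5]
finger_gap: 0.0939
```

Run:
```python
from h import *
s=env.read_state();print(s['clock'],s['joint_pos'])
plan([.458,.0545,.26],93.4,4)
```

```text
3.15 [-1.47824676e-01 -1.33942464e-01  1.29450908e+00 -5.58290314e-05
  1.98158054e+00 -1.60665785e+00]
[[0.0528, 0.0087, 0.0029], [0.0528, 0.0086, 0.0033], [0.0528, 0.0084, 0.0036], [0.0528, 0.0083, 0.004]] [[-0.245, -0.001, -0.0], [-0.245, -0.001, -0.0], [-0.245, -0.001, -0.0], [-0.245, -0.001, -0.0]]
```

Emit:
step_arm(
  travel=[
    [0.053,0.0087,0.003],
    [0.053,0.0086,0.0033],
    [0.053,0.0084,0.0036],
    [0.053,0.0083,0.004],
    [0,0,0],
  ],
  dr=[
    [-0.245,0,0],
    [-0.245,0,0],
    [-0.245,0,0],
    [-0.245,0,0],
    [0,0,0],
  ],
  grip=[0.094,0.094,0.094,0.094,0.094],
)

```text
clock: 3.78
tcp_pos: [0.4538, 0.0538, 0.2544]
tcp_rot: [[-0.012, -0.054, 0.998], [0.001, 0.999, 0.054], [-1.0, 0.002, -0.012]]
contact_force: [0.6, 0.1, -0.3]
finger_gap: 0.0939
```

Run:
```python
from h import *
s=env.read_state();print(s['clock'],s['tcp_pos'],s['joint_pos'])
W=cam('wrist')
snap('wrist','w3.png')
for t in ['cap_grip','green_mark','washer_pot']:
    for d in env.tip_of('wrist',t):
        p=np.array(d['position'])*[640,480];print(t,p.round(1),round(d['p'],2),[atz(W,p,z)[:2].round(4) for z in (.126,.07,0)])
P=np.array([.458,.0545,.141]);
for ang in (3,183): print(proj(W,P+.028*np.array([np.cos(np.radians(ang)),np.sin(np.radians(ang)),0])))
```

```text
3.775 [0.45376589 0.05378519 0.25439904] [-7.17908529e-02 -9.65721737e-02  1.69099094e+00 -1.35456148e-05
  1.55950130e+00 -1.69629008e+00]
cap_grip [323.6 229.8] 0.76 [array([0.4559, 0.0589]), array([0.4673, 0.0603]), array([0.4815, 0.062 ])]
cap_grip [453.9  97.2] 0.7 [array([0.3292, 0.1682]), array([0.3198, 0.1875]), array([0.3081, 0.2115])]
cap_grip [593.4   3.1] 0.69 [array([0.2461, 0.2781]), array([0.2231, 0.3154]), array([0.1945, 0.3619])]
green_mark [298.  175.4] 0.95 [array([0.4055, 0.0322]), array([0.4087, 0.0292]), array([0.4126, 0.0255])]
[318.86136318 264.02195399]
[318.92801643 204.87246571]
```

View pics/w3.png

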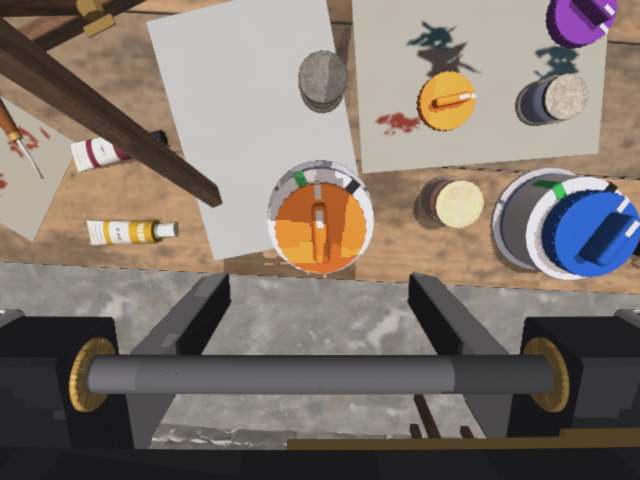

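Run:
```python
from h import *
im=cv2.imread('pics/w3.png'); cv2.imwrite('pics/w3c.png',cv2.resize(im[155:285,260:385],None,fx=4.5,fy=4.5,interpolation=cv2.INTER_CUBIC))
s=env.read_state();print(s['tcp_pos'],s['tcp_rot'])
```

```text
[0.46032216 0.05270429 0.26326033] [[ 5.79486203e-03 -5.24519553e-02  9.98606635e-01]
 [-5.28831221e-04  9.98623102e-01  5.24558890e-02]
 [-9.99983070e-01 -8.32069005e-04  5.75914486e-03]]
```

View pics/w3c.png

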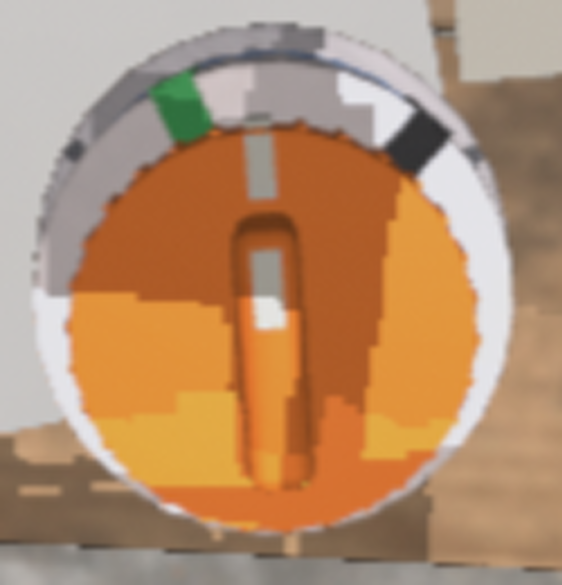

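Run:
```python
from h import *
s=env.read_state();print(s['tcp_pos'],s['qvel'].round(3))
W=cam('wrist'); im=snap('wrist','w4.png'); s=env.read_state();print(s['tcp_pos'],s['tcp_rot'].round(4))
cv2.imwrite('pics/w4c.png',cv2.resize(im[145:285,250:390,::-1],None,fx=4,fy=4,interpolation=cv2.INTER_CUBIC))
np.save('W4.npy',np.array([*W[:4],*W[4].ravel()]))
```

```text
[0.46032216 0.05270429 0.26326033] [-0.002 -0.004 -0.009  0.002 -0.005 -0.002]
[0.46038533 0.05268255 0.26331949] [[ 6.100e-03 -5.250e-02  9.986e-01]
 [-5.000e-04  9.986e-01  5.250e-02]
 [-1.000e+00 -9.000e-04  6.100e-03]]
```

View pics/w4c.png

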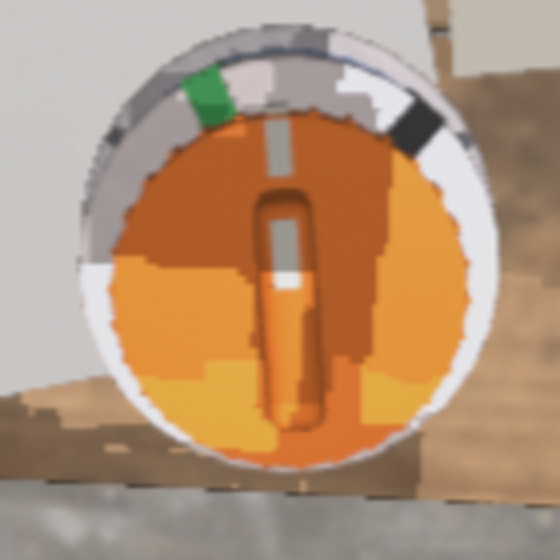

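Run:
```python
from h import *
a=np.load('W4.npy');W=(*a[:4],a[4:].reshape(4,4))
c=lambda p:(250+p[0]/4-.4,145+p[1]/4-.4)
import math
def circ(L,z,r):
    from scipy.optimize import least_squares
    pts=np.array([atz(W,c(p),z)[:2] for p in L])
    q=least_squares(lambda q:np.hypot(*(pts-q[:2]).T)-q[2],[.458,.054,r]).x; return q
k=circ([(112,290),(140,195),(210,128),(375,135),(440,200),(468,290),(410,425),(290,467),(150,400)],.111,.046);print('cap',k)
q=circ([(82,250),(105,180),(150,110),(240,62),(340,62),(440,120),(485,190),(497,250)],.07,.06);print('pot',q)
top=[atz(W,c(p),.141) for p in [(283,195),(297,418)]];print('bar',top,(top[0]+top[1])/2,np.degrees(np.arctan2(*(top[0]-top[1])[1::-1]))%360)
pt=[atz(W,c(p),.111) for p in [(276,118),(283,175)]];print('pointer',pt,[np.degrees(np.arctan2(p[1]-k[1],p[0]-k[0]))%360 for p in pt])
for n,p in [('green',(208,97)),('black',(416,126))]:
    m=atz(W,c(p),.07);print(n,m,np.hypot(*(m[:2]-q[:2])),np.degrees(np.arctan2(m[1]-q[1],m[0]-q[0]))%360)
```

```text
cap [0.45844442 0.05594037 0.04586966]
pot [0.45826161 0.05648435 0.05858428]
bar [array([0.42917217, 0.05262552, 0.141     ]), array([0.48237273, 0.05882556, 0.141     ])] [0.45577245 0.05572554 0.141     ] 186.64731428223413
pointer [array([0.41377713, 0.0501269 , 0.111     ]), array([0.42776449, 0.05261307, 0.111     ])] [np.float64(187.4153841054329), np.float64(186.189637947643)]
green [0.4118374  0.03117024 0.07      ] 0.05287732110454769 208.60266795533425
black [0.41669875 0.08895237 0.07      ] 0.05274128973143864 142.0037926823077
```

Run:
```python
from h import *
plan([.457,.0555,.118],96,5)
```

```text
[[0.0291, 0.0006, -0.0008], [0.0291, 0.0006, -0.0008], [0.0291, 0.0006, -0.0007], [0.0291, 0.0006, -0.0007], [0.0291, 0.0006, -0.0007]] [[-0.06, 0.007, 0.001], [-0.06, 0.007, 0.001], [-0.06, 0.007, 0.001], [-0.06, 0.007, 0.001], [-0.06, 0.007, 0.001]]
```

Emit:
step_arm(
  travel=[
    [0.04,0.001,-0.001],
    [0.04,0.001,-0.001],
    [0.03,0.001,-0.001],
    [0.02,0,-0.001],
    [0.01,0,0],
  ],
  dr=[
    [-0.06,0,0],
    [-0.06,0,0],
    [-0.06,0,0],
    [-0.06,0,0],
    [-0.06,0,0],
  ],
  grip=[0.07,0.07,0.07,0.07,0.07],
)

```text
clock: 4.65
tcp_pos: [0.4553, 0.0555, 0.1208]
tcp_rot: [[0.002, -0.105, 0.994], [-0.0, 0.994, 0.105], [-1.0, -0.0, 0.002]]
contact_force: [-0.4, 0.4, -0.1]
finger_gap: 0.07
```

Run:
```python
from h import *
im=snap('wrist','w5.png');im=snap('scene','s5.png');s=env.read_state()
print(s['tcp_pos'],s['qvel'].round(3),s['contact_force'],s['tcp_rot'].round(3))
cv2.imwrite('pics/s5c.png',cv2.resize(im[60:260,230:450,::-1],None,fx=3,fy=3,interpolation=cv2.INTER_CUBIC))
```

```text
[0.45474688 0.05559366 0.12052976] [ 0.002 -0.015 -0.017 -0.001  0.013  0.007] [-1.13577381 -0.11238006 -0.30950787] [[ 0.001 -0.105  0.994]
 [-0.     0.994  0.105]
 [-1.    -0.     0.001]]
```

View pics/w5.png

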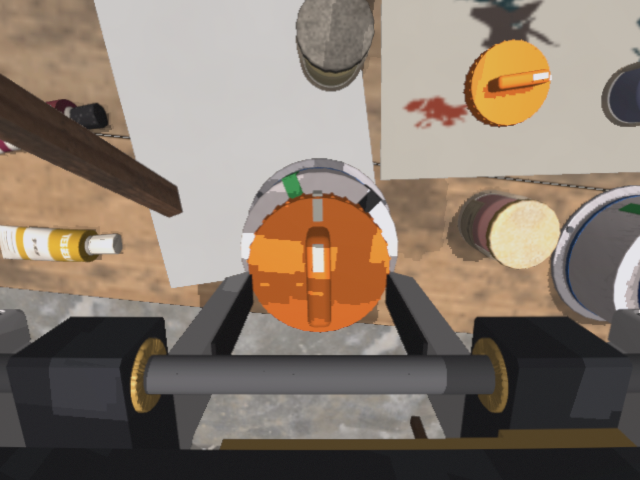

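View pics/s5c.png

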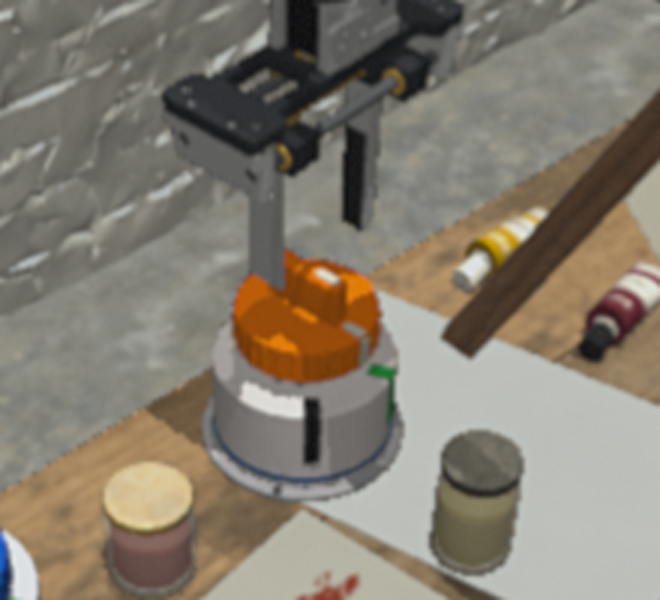

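Emit:
step_arm(
  travel=[
    [0.002,0,0.002],
    [0,0,0],
    [0,0,0],
    [0,0,0],
    [0,0,0],
  ],
  dr=[
    [0,0,0],
    [0,0,0],
    [0,0,0],
    [0,0,0],
    [0,0,0],
  ],
  grip=[0.005,0.005,0.005,0.005,0.005],
  squeeze=25,
)

```text
clock: 5.38
tcp_pos: [0.4561, 0.0561, 0.118]
tcp_rot: [[0.0, -0.105, 0.994], [-0.0, 0.994, 0.105], [-1.0, -0.0, 0.0]]
contact_force: [-0.4, -0.3, -0.5]
finger_gap: 0.0234
```

Emit:
step_arm(
  travel=[
    [0,0,0],
    [0,0,0],
    [0,0,0],
  ],
  dr=[
    [0,0,0],
    [0,0,0],
    [0,0,0],
  ],
  grip=[0.005,0.005,0.005],
)

```text
clock: 5.75
tcp_pos: [0.456, 0.0561, 0.1179]
tcp_rot: [[-0.0, -0.105, 0.994], [0.0, 0.994, 0.105], [-1.0, 0.0, -0.0]]
contact_force: [0.6, -0.1, -0.1]
finger_gap: 0.0051
```

The opening went to 5 mm, but the bar is 14 mm thick, so the fingers aren't on it. I'll look again.

Run:
```python
from h import *
im=snap('wrist','w6.png');im=snap('scene','s6.png');s=env.read_state()
print(s['tcp_pos'],s['finger_gap'],s['contact_force'])
cv2.imwrite('pics/s6c.png',cv2.resize(im[60:260,230:450,::-1],None,fx=3,fy=3,interpolation=cv2.INTER_CUBIC))
```

```text
[0.45606023 0.05605117 0.11794474] 0.0049086302649709295 [ 0.3713296  -0.26134852  0.19975843]
```

View pics/w6.png

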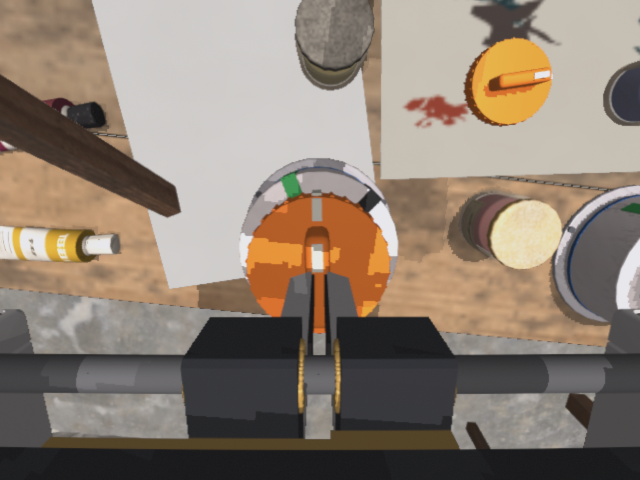

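View pics/s6c.png

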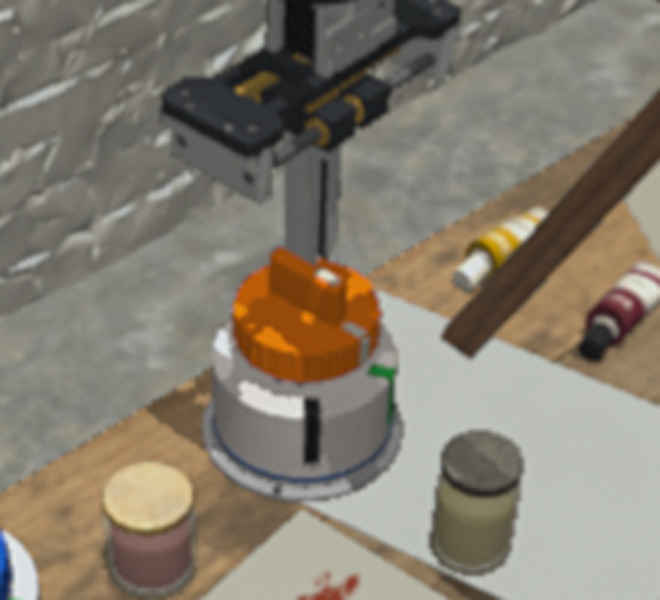

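Run:
```python
from h import *
S=cam('scene');W=cam('wrist');T=cam('top');s=env.read_state();p=s['tcp_pos']
print('scene tip',proj(S,p),(proj(S,p)-[230,60])*3,'wrist',proj(W,p),'top',proj(T,p))
im=snap('top','t6.png');cv2.imwrite('pics/t6c.png',cv2.resize(im[110:260,330:480,::-1],None,fx=4,fy=4,interpolation=cv2.INTER_CUBIC))
for t in ['cap_grip','green_mark','washer_pot']:
    rs=[]
    for n,c in (('scene',S),('wrist',W),('top',T)):
        if t=='cap_grip' or 1:
            d=env.tip_of(n,t)
            if d: q=np.array(d[0]['position'])*[640,480];print(t,n,q,d[0]['p']);rs.append(ray(c,q))
    for i in range(len(rs)):
        for j in range(i): print(i,j,tri([rs[i],rs[j]]).round(4))
    print(tri(rs).round(4))
```

```text
scene tip [332.68085494 158.30694222] [308.04256481 294.92082667] wrist [318.23838681 267.53428117] top [407.62889698 177.1477009 ]
cap_grip scene [328.512 272.496] 0.81
cap_grip wrist [520.192  74.304] 0.79
cap_grip top [408.192 173.424] 0.67
1 0 [0.3124 0.1969 0.0316]
2 0 [ 0.5998 -0.0384 -0.4364]
2 1 [0.393  0.0713 0.3101]
[0.3694 0.1363 0.0843]
green_mark scene [358.528 185.904] 0.84
green_mark wrist [291.968 182.592] 0.76
1 0 [0.41   0.0312 0.0648]
[0.41   0.0312 0.0648]
washer_pot scene [332.096 206.112] 0.71
washer_pot top [403.584 196.416] 0.87
1 0 [ 0.4568  0.0492 -0.0142]
[ 0.4568  0.0492 -0.0142]
```

View pics/t6c.png

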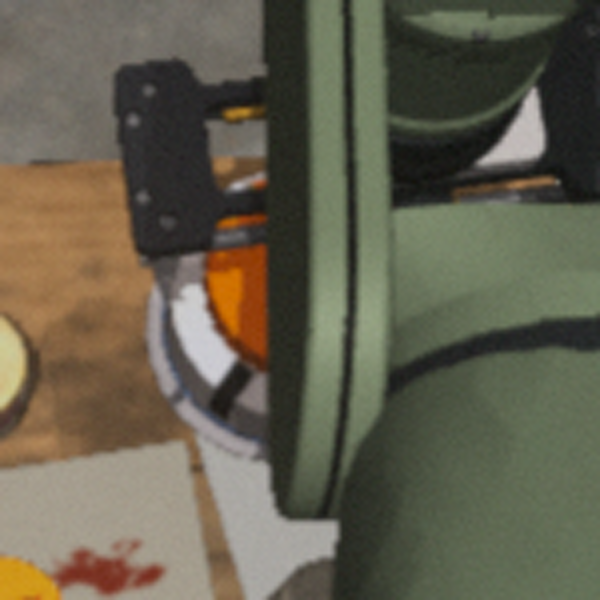

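Run:
```python
from h import *
m=env.camera_model('wrist');print(m)
f=240/np.tan(np.radians(m['fov_y'])/2);c=(f,m['cx'],m['cy'],m['k1'],np.array(m['mount']))
for x in (0,-.01,-.02,-.03):
  print(x,[proj(c,[x,y,z]).round(1) for y in (.047,.059) for z in (-.008,0,.008)])
```

```text
{'fov_y': 67.04043055096184, 'cx': 318.8793069642752, 'cy': 241.61185938473864, 'k1': -0.018716109625915515, 'mount': array([[ 1.00943708e-03, -2.43719132e-01,  9.69845331e-01,
        -2.13236241e-01],
       [ 9.99999461e-01,  1.11683683e-05, -1.03801561e-03,
         6.28307078e-04],
       [ 2.42152673e-04,  9.69845856e-01,  2.43719012e-01,
        -7.01036053e-02],
       [ 0.00000000e+00,  0.00000000e+00,  0.00000000e+00,
         1.00000000e+00]])}
0 [array([394.9, 255.1]), array([394.2, 267.5]), array([393.6, 279.7]), array([414.4, 255.1]), array([413.6, 267.5]), array([412.8, 279.7])]
-0.01 [array([398.4, 259.9]), array([397.6, 272.8]), array([396.9, 285.5]), array([418.8, 259.9]), array([417.9, 272.8]), array([417. , 285.5])]
-0.02 [array([402.1, 265.1]), array([401.3, 278.6]), array([400.6, 291.8]), array([423.5, 265.1]), array([422.5, 278.6]), array([421.5, 291.8])]
-0.03 [array([406.3, 270.8]), array([405.4, 285. ]), array([404.5, 298.8]), array([428.8, 270.8]), array([427.6, 284.9]), array([426.6, 298.8])]
```

Run:
```python
import cv2
im=cv2.imread('pics/w3.png');cv2.imwrite('pics/f3.png',cv2.resize(im[255:350,380:500],None,fx=6,fy=6))
im=cv2.imread('pics/w6.png');cv2.imwrite('pics/f6.png',cv2.resize(im[190:350,240:400],None,fx=4.5,fy=4.5*.8))
```

```text
(no output)
```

View pics/f3.png

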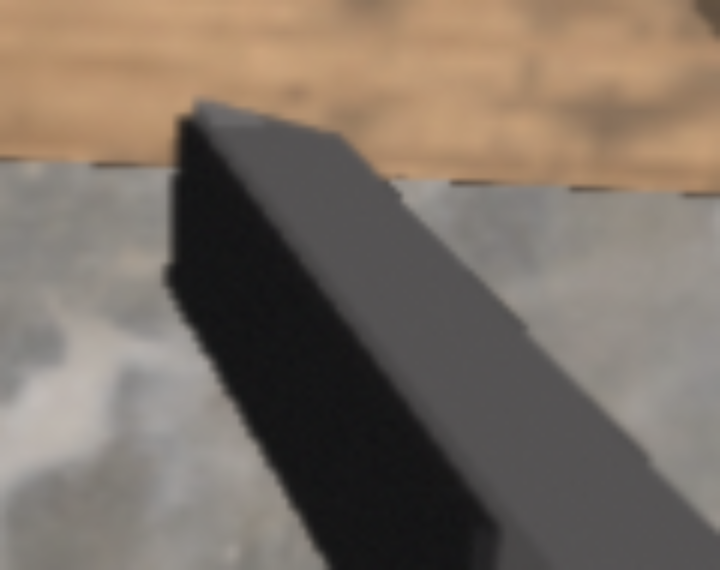

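View pics/f6.png

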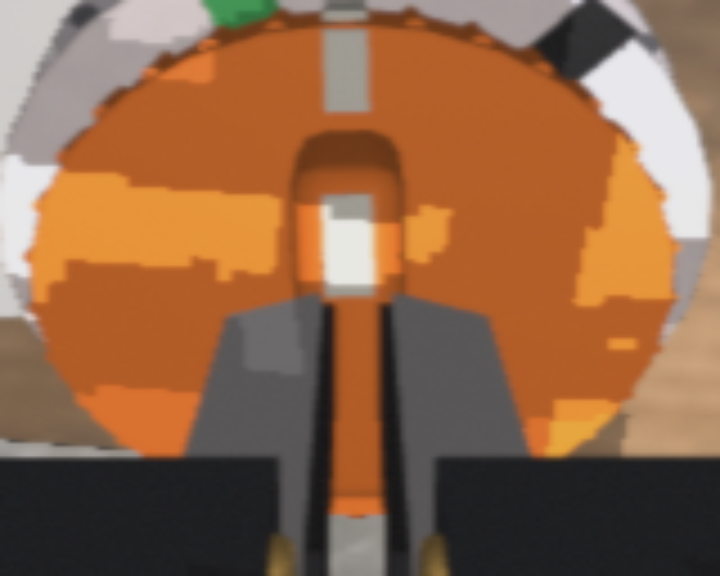

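Run:
```python
from h import *
S=cam('scene')
for z in (.118,.135,.145,.15,.155,.16):print(z,[((proj(S,[.456+dx,.056+dy,z])-[230,60])*3).round(0) for dx,dy in((-.008,.0145),(-.008,-.0145),(.008,.0145))])
```

```text
0.118 [array([300., 311.]), array([334., 291.]), array([282., 299.])]
0.135 [array([300., 290.]), array([335., 270.]), array([282., 277.])]
0.145 [array([301., 277.]), array([336., 257.]), array([283., 264.])]
0.15 [array([301., 271.]), array([336., 250.]), array([283., 258.])]
0.155 [array([301., 264.]), array([336., 244.]), array([283., 251.])]
0.16 [array([301., 257.]), array([336., 237.]), array([283., 245.])]
```

Emit:
step_arm(
  travel=[
    [0,0,0],
    [0,0,0],
    [0,0,0],
    [0,0,0],
  ],
  dr=[
    [0,0,0],
    [0,0,0],
    [0,0,0],
    [0,0,0],
  ],
  grip=[0.05,0.05,0.05,0.05],
)

```text
clock: 6.85
tcp_pos: [0.4561, 0.056, 0.118]
tcp_rot: [[0.0, -0.105, 0.994], [-0.0, 0.994, 0.105], [-1.0, -0.0, 0.0]]
contact_force: [-0.4, -0.1, 0.1]
finger_gap: 0.0417
```

Emit:
step_arm(
  travel=[
    [0.015,0,0],
    [0.01,0,0],
    [0.005,0,0],
    [0,0,0],
  ],
  dr=[
    [0,0,0],
    [0,0,0],
    [0,0,0],
    [0,0,0],
  ],
  grip=[0.05,0.05,0.05,0.05],
)

```text
clock: 7.35
tcp_pos: [0.4554, 0.0561, 0.0872]
tcp_rot: [[-0.002, -0.105, 0.994], [0.0, 0.994, 0.105], [-1.0, 0.0, -0.002]]
contact_force: [-0.1, 0.6, 1.0]
finger_gap: 0.0502
```

Run:
```python
from h import *
im=snap('wrist','w7.png');im=snap('scene','s7.png');s=env.read_state()
print(s['tcp_pos'],s['finger_gap'],s['contact_force'])
cv2.imwrite('pics/s7c.png',cv2.resize(im[60:260,230:450,::-1],None,fx=3,fy=3,interpolation=cv2.INTER_CUBIC))
```

```text
[0.4562371  0.05603992 0.08801431] 0.05005657645316843 [-0.02292696  0.32647915 -0.47387626]
```

View pics/w7.png

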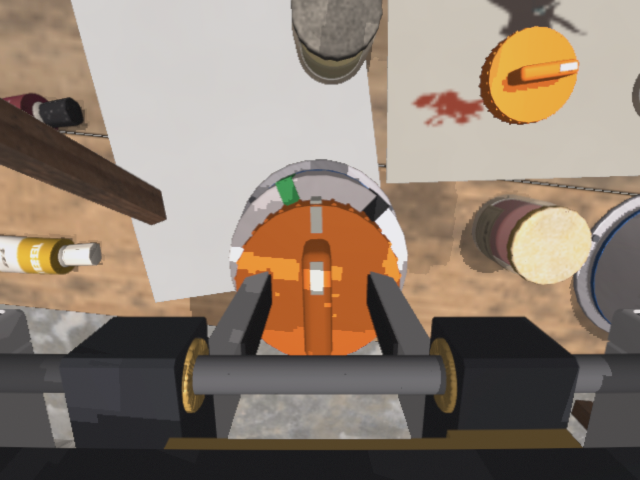

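View pics/s7c.png

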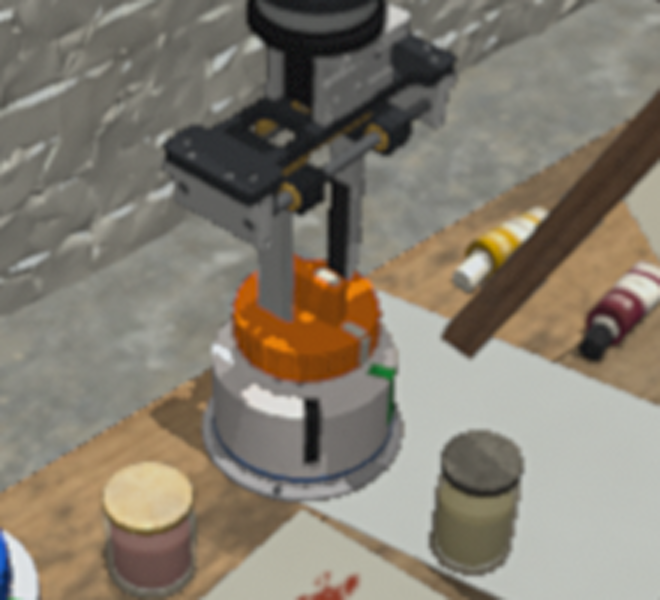

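Emit:
step_arm(
  travel=[
    [0,0,0],
    [0,0,0],
    [0,0,0],
    [0,0,0],
    [0,0,0],
  ],
  dr=[
    [0,0,0],
    [0,0,0],
    [0,0,0],
    [0,0,0],
    [0,0,0],
  ],
  grip=[0,0,0,0,0],
  squeeze=25,
)

```text
clock: 8.07
tcp_pos: [0.4561, 0.056, 0.088]
tcp_rot: [[0.0, -0.105, 0.994], [-0.0, 0.994, 0.105], [-1.0, -0.0, 0.0]]
contact_force: [0.1, 0.1, 0.8]
finger_gap: 0.0139
```

The bar is held: the opening is 13.9 mm. I'll turn it about 21° anticlockwise toward the green mark.

Emit:
step_arm(
  travel=[
    [0,0,0],
    [0,0,0],
    [0,0,0],
    [0,0,0],
  ],
  dr=[
    [-0.6,0,0],
    [-0.6,0,0],
    [-0.6,0,0],
    [-0.3,0,0],
  ],
  grip=[0,0,0,0],
)

```text
clock: 8.57
tcp_pos: [0.4556, 0.0561, 0.0875]
tcp_rot: [[-0.001, -0.457, 0.89], [0.0, 0.89, 0.457], [-1.0, 0.001, -0.001]]
contact_force: [0.1, 0.1, -0.8]
finger_gap: 0.0138
```

Run:
```python
from h import *
im=snap('wrist','w8.png');im=snap('scene','s8.png');s=env.read_state()
print(s['clock'],s['tcp_pos'],s['tcp_rot'].round(3),s['finger_gap'],s['contact_force'],s['ft_torque'])
cv2.imwrite('pics/s8c.png',cv2.resize(im[60:260,230:450,::-1],None,fx=3,fy=3,interpolation=cv2.INTER_CUBIC))
```

```text
8.675 [0.4556338  0.05612702 0.08757362] [[-0.001 -0.455  0.891]
 [ 0.     0.891  0.455]
 [-1.     0.001 -0.001]] 0.013603977884908233 [ 0.57360607 -0.65724317 -1.37534911] [ 0.07133667 -0.11193064 -0.04043005]
```

View pics/w8.png

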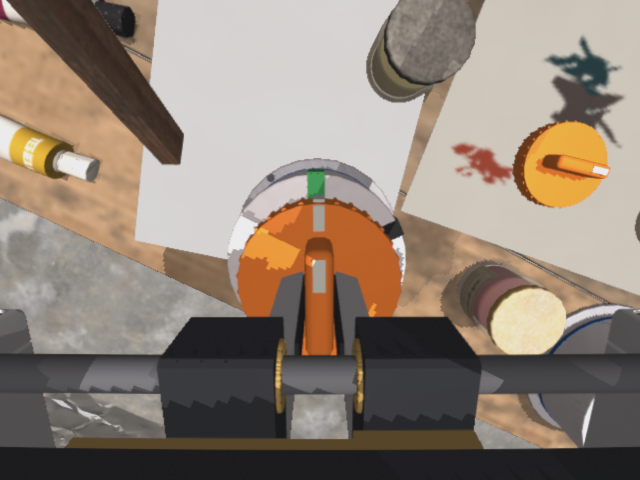

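View pics/s8c.png

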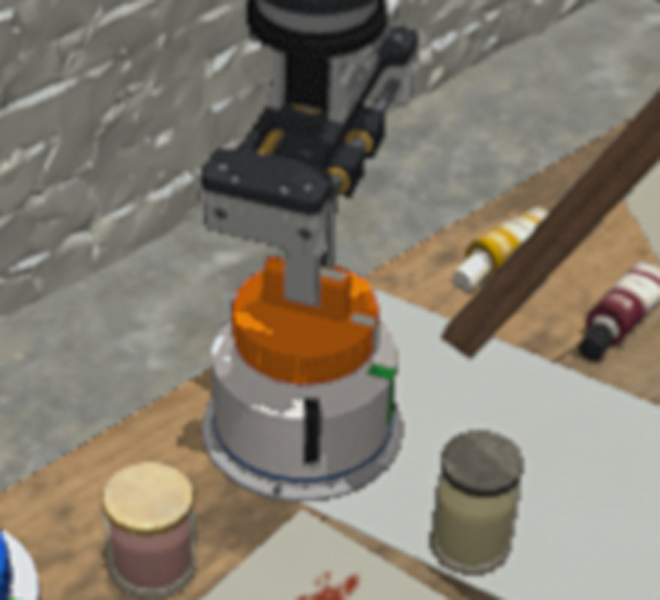

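The pointer and the green mark line up at wrist column 317. I'll lower it gently.

Emit:
step_arm(
  travel=[
    [0.003,0,0],
    [0.003,0,0],
    [0,0,0],
  ],
  dr=[
    [0,0,0],
    [0,0,0],
    [0,0,0],
  ],
  grip=[0,0,0],
)

```text
clock: 9.05
tcp_pos: [0.4556, 0.0561, 0.0815]
tcp_rot: [[-0.001, -0.455, 0.891], [0.0, 0.891, 0.455], [-1.0, 0.001, -0.001]]
contact_force: [0.2, 0.1, -0.3]
finger_gap: 0.0136
```

Emit:
step_arm(
  travel=[
    [0.003,0,0],
    [0.002,0,0],
    [0,0,0],
  ],
  dr=[
    [0,0,0],
    [0,0,0],
    [0,0,0],
  ],
  grip=[0,0,0],
)

```text
clock: 9.43
tcp_pos: [0.4561, 0.0561, 0.0771]
tcp_rot: [[0.0, -0.455, 0.891], [-0.0, 0.891, 0.455], [-1.0, -0.0, 0.0]]
contact_force: [0.2, -0.8, -0.6]
finger_gap: 0.0137
```

Emit:
step_arm(
  travel=[
    [0.001,0,0],
    [0,0,0],
  ],
  dr=[
    [0,0,0],
    [0,0,0],
  ],
  grip=[0,0],
)

```text
clock: 9.68
tcp_pos: [0.4561, 0.0561, 0.077]
tcp_rot: [[-0.0, -0.455, 0.891], [-0.0, 0.891, 0.455], [-1.0, -0.0, -0.0]]
contact_force: [-2.7, -0.1, 6.7]
finger_gap: 0.0142
```

Run:
```python
from h import *
im=snap('scene','s9.png');s=env.read_state()
print(s['clock'],s['tcp_pos'],s['finger_gap'],s['contact_force'],s['ft_torque'])
cv2.imwrite('pics/s9c.png',cv2.resize(im[60:260,230:450,::-1],None,fx=3,fy=3,interpolation=cv2.INTER_CUBIC))
```

```text
9.725 [0.45615601 0.056059   0.07701739] 0.01397885539750178 [-3.17322884  0.08537885  6.03533069] [ 0.12936426  0.56466863 -0.0173288 ]
```

View pics/s9c.png

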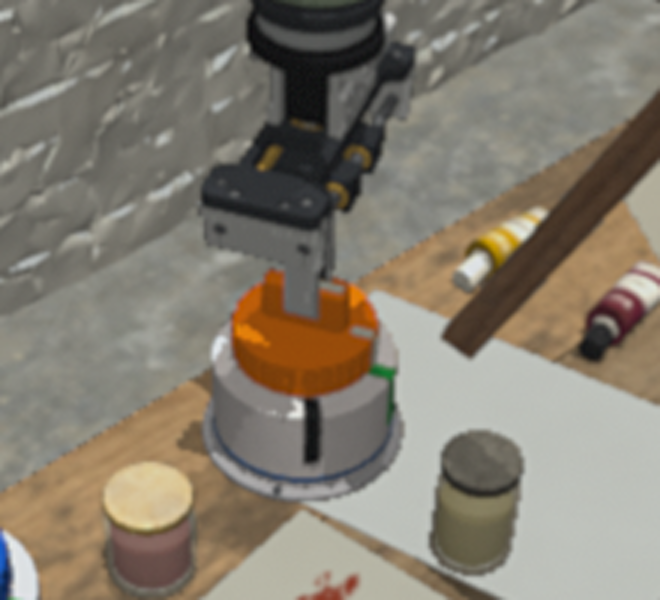

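Firm bottom contact after about 11 mm: the cap is down. I'll unload it 1 mm and turn clockwise.

Emit:
step_arm(
  travel=[
    [-0.001,0,0],
    [0,0,0],
    [0,0,0],
    [0,0,0],
    [0,0,0],
  ],
  dr=[
    [0,0,0],
    [0.6,0,0],
    [0.8,0,0],
    [0.8,0,0],
    [0.8,0,0],
  ],
  grip=[0,0,0,0,0],
)

```text
clock: 10.35
tcp_pos: [0.456, 0.056, 0.077]
tcp_rot: [[-0.0, 0.056, 0.998], [-0.0, 0.998, -0.056], [-1.0, -0.0, -0.0]]
contact_force: [-0.7, 0.0, 1.7]
finger_gap: 0.0135
```

Emit:
step_arm(
  travel=[
    [0,0,0],
    [0,0,0],
    [0,0,0],
    [0,0,0],
    [0,0,0],
  ],
  dr=[
    [0.8,0,0],
    [0.8,0,0],
    [0.8,0,0],
    [0.4,0,0],
    [0,0,0],
  ],
  grip=[0,0,0,0,0],
)

```text
clock: 10.98
tcp_pos: [0.4562, 0.0562, 0.077]
tcp_rot: [[0.0, 0.514, 0.858], [0.0, 0.858, -0.514], [-1.0, 0.0, 0.0]]
contact_force: [-0.4, -0.2, 2.0]
finger_gap: 0.0136
```

Run:
```python
from h import *
im=snap('wrist','w10.png');im=snap('scene','s10.png');s=env.read_state()
print(s['clock'],s['tcp_pos'],s['finger_gap'],s['contact_force'],s['ft_torque'],np.degrees(np.arctan2(s['tcp_rot'][1,1],s['tcp_rot'][0,1])))
cv2.imwrite('pics/s10c.png',cv2.resize(im[60:260,230:450,::-1],None,fx=3,fy=3,interpolation=cv2.INTER_CUBIC))
```

```text
11.075 [0.4562235  0.05617167 0.07704338] 0.013992522462638326 [0.24449085 0.33489503 2.38821446] [ 0.17234402 -0.00226707  0.00658356] 59.10775521519174
```

View pics/w10.png

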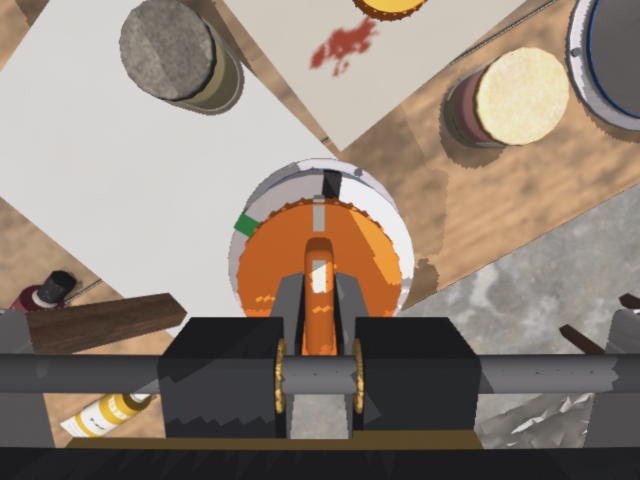

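View pics/s10c.png

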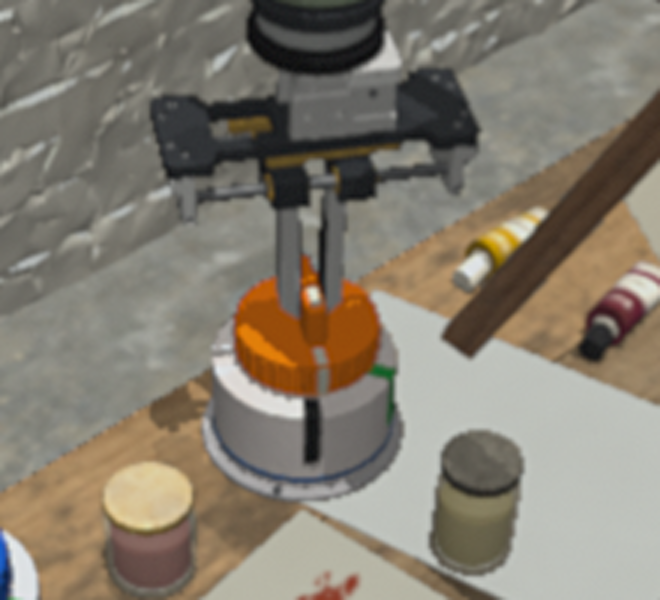

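The pointer follows and is about 8° short of the black mark. I'll continue in small turns until the torque shows the stop.

Emit:
step_arm(
  travel=[
    [0,0,0],
    [0,0,0],
    [0,0,0],
    [0,0,0],
  ],
  dr=[
    [0.3,0,0],
    [0.2,0,0],
    [0.15,0,0],
    [0,0,0],
  ],
  grip=[0,0,0,0],
)

```text
clock: 11.58
tcp_pos: [0.4563, 0.0561, 0.077]
tcp_rot: [[0.0, 0.608, 0.794], [0.0, 0.794, -0.608], [-1.0, 0.0, 0.0]]
contact_force: [-0.8, 0.5, 1.5]
finger_gap: 0.0137
```

Run:
```python
from h import *
s=env.read_state()
print(s['clock'],s['contact_force'],s['ft_torque'],np.degrees(np.arctan2(s['tcp_rot'][1,1],s['tcp_rot'][0,1])))
```

```text
11.575 [-0.75747345  0.49625118  1.52939259] [ 0.17884525 -0.02998953  0.03352629] 52.56942022402365
```

Emit:
step_arm(
  travel=[
    [0,0,0],
    [0,0,0],
    [0,0,0],
  ],
  dr=[
    [0.15,0,0],
    [0.1,0,0],
    [0,0,0],
  ],
  grip=[0,0,0],
)

```text
clock: 11.95
tcp_pos: [0.4564, 0.0562, 0.077]
tcp_rot: [[0.001, 0.642, 0.767], [0.0, 0.767, -0.642], [-1.0, 0.001, 0.001]]
contact_force: [1.0, 0.9, 1.0]
finger_gap: 0.0141
```

Run:
```python
from h import *
im=snap('wrist','w11.png');s=env.read_state()
print(s['clock'],s['contact_force'],s['ft_torque'],np.degrees(np.arctan2(s['tcp_rot'][1,1],s['tcp_rot'][0,1])))
cv2.imwrite('pics/w11c.png',im[140:380,180:460,::-1].repeat(2,0).repeat(2,1))
```

```text
12.0 [0.0459317  1.42998561 0.63474946] [ 0.29466255 -0.32126326  0.46717031] 50.075750400987204
```

View pics/w11c.png

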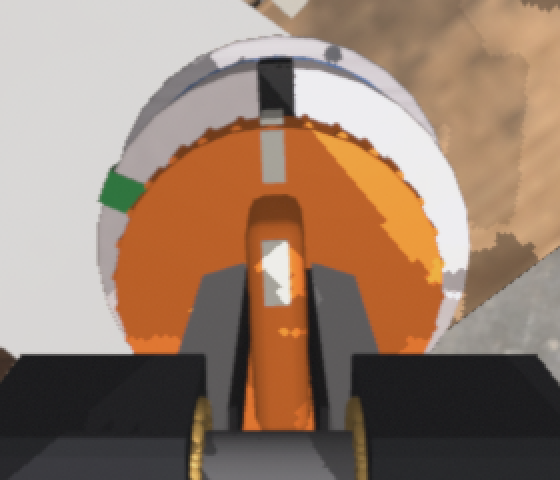

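The pointer is at the black mark and the torque rose to 0.47 N m, so it's on the stop. I'll release and lift.

Emit:
step_arm(
  travel=[
    [0,0,0],
    [0,0,0],
    [0,0,0],
    [0,0,0],
    [0,0,0],
  ],
  dr=[
    [0,0,0],
    [0,0,0],
    [0,0,0],
    [0,0,0],
    [0,0,0],
  ],
  grip=[0.06,0.06,0.06,0.06,0.06],
)

```text
clock: 12.62
tcp_pos: [0.456, 0.056, 0.0769]
tcp_rot: [[-0.0, 0.642, 0.767], [-0.0, 0.767, -0.642], [-1.0, -0.0, -0.0]]
contact_force: [-0.7, -0.3, 0.3]
finger_gap: 0.0588
```

Emit:
step_arm(
  travel=[
    [-0.02,0,0],
    [-0.04,0,0],
    [-0.05,0,0],
    [-0.05,0,0],
    [0,0,0],
  ],
  dr=[
    [0,0,0],
    [0,0,0],
    [0,0,0],
    [0,0,0],
    [0,0,0],
  ],
  grip=[0.06,0.06,0.06,0.06,0.06],
)

```text
clock: 13.25
tcp_pos: [0.4595, 0.0559, 0.2421]
tcp_rot: [[0.01, 0.642, 0.767], [-0.001, 0.767, -0.642], [-1.0, 0.006, 0.008]]
contact_force: [0.9, 0.7, -0.3]
finger_gap: 0.0602
```

Emit:
step_arm(
  travel=[
    [0,0,0],
    [0,0,0],
  ],
  dr=[
    [0,0,0],
    [0,0,0],
  ],
  grip=[0.06,0.06],
)

```text
clock: 13.5
tcp_pos: [0.4547, 0.0561, 0.2349]
tcp_rot: [[-0.004, 0.642, 0.767], [0.0, 0.767, -0.642], [-1.0, -0.002, -0.003]]
contact_force: [-0.4, 0.5, -0.3]
finger_gap: 0.0599
```

Run:
```python
from h import *
im=snap('wrist','w12.png');im=snap('scene','s12.png');s=env.read_state()
print(s['clock'],s['tcp_pos'],s['finger_gap'],s['contact_force'])
cv2.imwrite('pics/s12c.png',cv2.resize(im[60:260,230:450,::-1],None,fx=3,fy=3,interpolation=cv2.INTER_CUBIC))
```

```text
13.6 [0.45491908 0.05610521 0.23519492] 0.05981129760547307 [ 0.05558044 -0.13904998 -0.04069003]
```

View pics/w12.png

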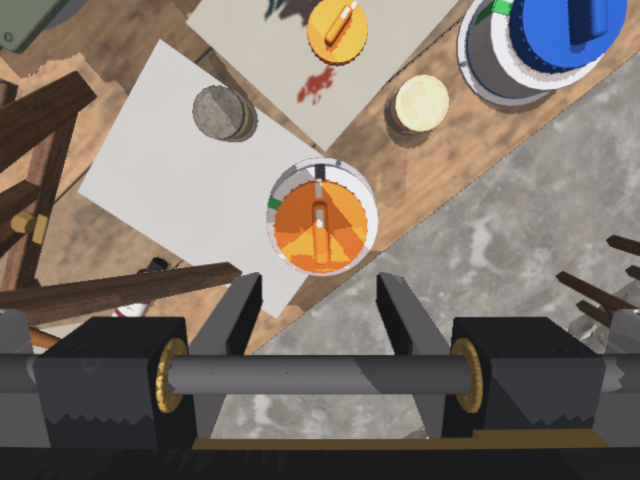

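View pics/s12c.png

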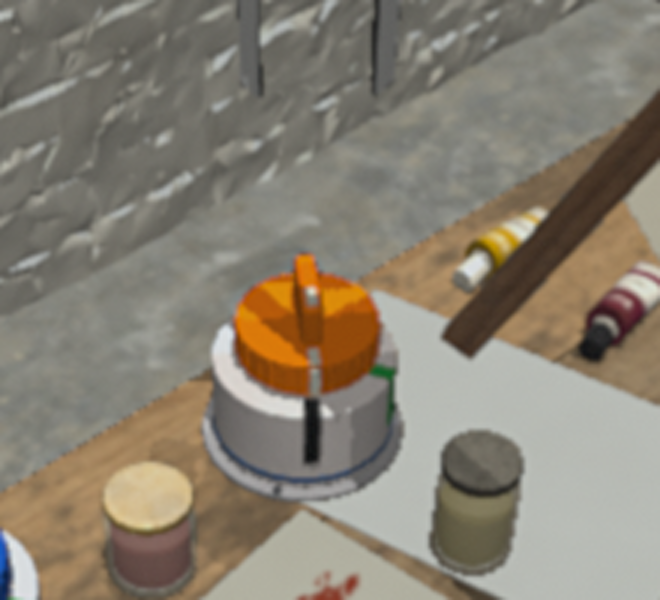

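The cap sits down and level with its pointer at the black mark. The gripper is clear and the pink jar hasn't moved.

Run:
```python
from rig import env
print(env.job_done())
```

```text
the job is handed in; nothing more can be done
None
```

I turned the orange cap about 21° anticlockwise to the green mark and lowered it about 11 mm until it met firm contact (6.7 N). I then turned it about 66° clockwise until the torque rose to 0.47 N m at the stop, opened the gripper and lifted it clear. The job was handed in with the clock at about 13.6 s.

**Last checks:** The pictures show the cap down, level by eye, and its pointer at the black mark. I did not measure the cap's final height. It rests on the seating contact and the pictures. The gripper was clear of everything (force about 0 N), and the pink jar and blue-capped pot look unmoved.

**Disagreements:**
- **Fingertip position:** Both the wrist and scene pictures put the real fingertips about 35 mm above the reported TCP. My first close therefore met nothing (opening 5 mm), so I went 30 mm lower. The next close gripped the bar at 13.9 mm.
- **Starting angle:** I measured the pointer about 43° anticlockwise of the black mark, outside the stated 5 to 30°. I went by the pictures.

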